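# Cull the bad bobbins and hold the thread tensioner open

### The job

Of the five blue thread bobbins standing on the wooden board, two are visibly shorter than the rest (one undersized, one with its top flange snapped off): put those two in the red reject tray and leave the three sound ones standing where they are. Then set the thread tensioner: with the fingers, push the orange idler block on its sprung arm away from the robot until the arm has gone past the click of the brass pawl, and keep it pushed back there. The pawl only clicks and will not hold the arm, so finish while still holding it; do not disturb the other things on the bench.

Things in the scene. Friction and masses are not known exactly. Their poses are not given: they have to be found in the camera images.
- bobbin_board: Pale wooden board, 90 x 260 x 14 mm, fixed. Its top is 14 mm above the bench. The five bobbins stand in a single row along its long (y) axis, in any order, about 48 mm apart centre to centre. Origin: centre of its underside.
- bobbin_a: A sound thread bobbin: upright spool, blue thread between two pale wooden flanges, diameter 28 mm (thread 25 mm), 42 mm tall, about 25 g. Stands on the bobbin board and stays there. Origin: centre of its underside, z up.
- bobbin_b: A sound thread bobbin: upright spool, blue thread between two pale wooden flanges, diameter 28 mm (thread 25 mm), 42 mm tall, about 25 g. Stands on the bobbin board and stays there. Origin: centre of its underside, z up.
- bobbin_c: A sound thread bobbin: upright spool, blue thread between two pale wooden flanges, diameter 28 mm (thread 25 mm), 42 mm tall, about 25 g. Stands on the bobbin board and stays there. Origin: centre of its underside, z up.
- bobbin_short: The undersized bobbin: as the sound ones (two pale flanges, blue thread, diameter 28 mm) but only 28 mm tall. To be rejected. Origin: centre of its underside, z up.
- bobbin_broken: The broken bobbin: foot flange (28 mm diameter, 8 mm high) and blue thread (25 mm diameter) as the sound ones, but the top flange is missing: a 14 mm wooden stub sticks out on top; 28 mm tall in all, thread up to 22 mm. To be rejected. Origin: centre of its underside, z up.
- reject_tray: Red open tray, 160 (x) x 120 (y) mm, 26 mm high outside, walls 4 mm and floor about 4 mm thick, fixed. Origin: centre of its underside.
- tensioner: Thread tensioner, fixed to the bench: green plate 160 (x) x 240 (y) x 14 mm carrying the arm, its pivot and the pawl. Origin: centre of the plate's underside; x points away from the robot side of the plate.
- pivot (a point): Vertical pivot axis of the tensioner arm, at the left (+y) end of the plate, 50 mm above the bench. The steel hub there has a radius of 13 mm and is 46 mm high.
- tension_angle (a joint): Angle of the sprung arm (rad): 0 at rest, grows as the block is pushed away from the robot (counterclockwise from above, about pivot); end stop 0.75. At 0 the arm points 0.35 rad to the robot side of the plate's -y. The spring resists at the block with 4 N at 0, 9 N at 0.5, 11 N at 0.7, the pawl adds up to 2 N near 0.4; clicked past by 0.53. Let go, it springs back to 0.
- tension_arm: Sprung aluminium arm, a flat bar 16 mm wide at heights 16 to 26 mm, with the orange idler block on it: 36 mm along the push x 32 mm along the arm, heights 26 to 68 mm, a brass roller on top to 75 mm; the block's axis lies 100 mm from the pivot axis. Origin: on the pivot axis at bench height; at joint 0 its axes are the plate's, then it turns with the joint.
- idler_face (a point): Centre of the idler block's face that looks to the robot at rest, the face to push on; 50 mm above the bench; moves with the arm.
- pawl (a joint): Travel of the sprung, ball-nosed brass pawl slider (m), at the -y end of the plate: 0 at rest, up to about 0.0035 while the arm's tooth (a 20 mm brass ball at its end) rides over its nose, back to 0 once the arm is past. Its steel guide, 34 x 26 mm, stands up to 38 mm high, 159 to 185 mm from the pivot.
- bead_jar: Closed pale jar with a white lid, diameter 56 mm, 85 mm tall, bystander. Origin: centre of its underside.
- awl: Hand tool with a wooden handle, 160 mm long, lying on the bench, bystander. Origin near its middle.
- cup: Blue ceramic cup, diameter 68 mm, 75 mm tall, bystander. Origin: centre of its underside.
- brush: Bench brush, 150 mm long, lying on the bench, bystander. Origin near its middle.
Things that resemble listed ones, but are neither listed nor needed, are in the scene too. Of the things that look like the reject_tray, take the one that is farthest to the robot's right at the start.

How it is judged:
By the outcome, as a careful person would: the job done as asked, in the order asked, and still so for the second after the job is handed in, while the arm keeps its last pose, push and grip.
It also fails if it takes over 61 s, if anything falls off the work surface, if the arm or the gripper's body presses on something with over 40 N, if the wrist force passes 120 N, or if a joint passes its speed limit or range.

### The arm

A 6-joint arm with a two-finger parallel gripper is mounted at the origin on the work surface. World frame = base frame: x ahead of the robot, y to its left, z up, the work surface at z = 0. Lengths are in mm, angles in rad, forces in N, time in s.
With the tool pointing down it reaches from about 275 to 1000 mm from the base axis. Payload 8.4 kg.
Tool frame: the origin (TCP) lies between the finger pads; the fingertips stand 25 mm ahead of it and the grasp point (between the pads) lies 6 mm ahead of it; z points along the fingers, y is the line along which they close (so a half turn about z gives the same grasp; the last joint's range is limited). The gripper opens to 85 mm and grips with 20 to 120 N. Pads are 22 mm wide; open, the fingers measure 114 mm over their backs; the gripper's body (76 mm by 85 mm) begins 54 mm behind the grasp point. The pads swing forward as they close: fully open they stand 13 mm farther back than shut.
Start: joints at [-0.002, 0.353, 1.633, -0, 1.155, -0.002], TCP at [625.002, -0, 227.981] pointing down, gripper open.
Joint ranges: [-2.63, 2.63], [-0.92, 2.1], [0.06, 2.66], [-1.3, 4.44], [0, 2.69], [-3.02, 3.02]. Speed limits (rad/s): [2.22, 2.22, 2.79, 3.14, 3.14, 3.14].

### API

Orientations are given as a unit quaternion [w, x, y, z].
In Python, from workcell import robot, cams, order gives the robot as it stands.
- The arm moves only by the tool send_rows, never from a script. Its argument "increments" is a list of rows, each an object of numbers: "dx", "dy", "dz": the shift along the tool's x, y, z in m; "wx", "wy", "wz": the turn, a rotation vector about the tool's x, y, z in degrees. A call has 1 to 12 rows; each row is the pose to reach, as a shift and turn from the pose commanded when the call began, along the tool's axes at that moment; what a row does not reach only later rows make up. A row lasts 1/8 s, in which the tool goes at most 62.5 mm and 10.7 degrees, less where a joint would pass 70% of its speed; a pose out of reach is approached as far as the arm can. A call with a gripper value outside its range is refused whole. "jaw" is the opening in per cent of the stroke, from 0 (shut) to 100 (fully open), set as the call begins (left out, the last holds). The fingers move at their own pace and stop on an object; "force" is the grip in N (left out, the last holds). Time passes only in rows, so rows that repeat a pose let the fingers close. It gives the time, the measured TCP pose, the force, the opening and the grip force at its end, in the units of the state.
- robot.get_state(): the state, without advancing time (a new reading comes with each control period).
- cams.grab_frame(name): name is "scene" or "side" or "wrist"; returns a dict with "img" (480x640x3 uint8, red, green, blue), "z_map" (480x640 float32, mm along the optical axis (not along the pixel's ray), 0 where there is no reading), "mtx" (3x3 intrinsics, pixels), "world_to_cam" (4x4, takes a point from world to camera coordinates); the wrist camera has in their place "mount" (4x4, takes a point from camera to tool coordinates, whose origin is the TCP and whose axes are the flange's). Camera axes: x right, y down, z forward; pixel columns grow to the right and rows downward; lengths in mm; the calibration is good to about 2 mm. A picture is of the moment at which its call begins: read the wrist's pose just before it.
- order.close_job(): hands the job in; it is judged then, once.
The state is a dict: "clock": time; "joints": joint angles; "joint_vel": joint speeds; "effort": joint torques, N m; "eef_pos": TCP position; "orientation": TCP orientation; "force": force on the tool from outside, world axes, zero at the start; "torque": the same for the moment, N m; "opening": finger opening in mm; "grip_force": force on a finger pad.
Only numpy, scipy, OpenCV 4.12 (cv2) and the standard library are available. Lean on these libraries where they do the work, as an engineer would, in place of code of your own. Each camera call takes 0.05 s, during which the arm holds its last target. There are 200 camera calls.

## Working session

There is one attempt and no reset: what is moved stays moved. The work goes in short steps, Python scripts to look and compute and a tool call to move; the robot and the scene stay as the last step left them, time stands still between calls to the robot, and variables do not carry over. Pictures are saved under pics/ and viewed, at most 10 in all, crops included, and the job is handed in when it is done.

Besides the shell and the picture viewer there is one more tool, called after "Emit:" as name(argument=value, ...) on one line, values as JSON. send_rows: Moves the arm, as the interface text tells. Its arguments: {"type":"object","properties":{"increments":{"type":"array"},"jaw":{"type":"number"},"force":{"type":"number"}},"required":["increments"]}

```bash
mkdir -p pics; cat > h.py <<'E'
import numpy as np, cv2
from workcell import robot, cams, order
def grab(n):
    f=cams.grab_frame(n); return f
def cloud(f, T=None):
    K=f['mtx']; z=f['z_map']; v,u=np.mgrid[0:480,0:640]
    p=np.stack([(u-K[0,2])/K[0,0]*z,(v-K[1,2])/K[1,1]*z,z,np.ones_like(z)],-1)
    M=np.linalg.inv(f['world_to_cam']) if T is None else T
    P=(p@M.T)[...,:3]; P[z<=0]=np.nan
    return P
def save(n,img): cv2.imwrite('pics/'+n,img[...,::-1])
E
python3 - <<'E'
from h import *
print(robot.get_state())
for n in ('scene','side'):
    f=grab(n); save(n+'0.png',f['img']); np.savez(n+'0.npz',**f); print(n,f['mtx'].tolist(),np.linalg.inv(f['world_to_cam']).round(2).tolist())
E
```

```text
{'clock': 0.0, 'joints': array([-2.37709640e-03,  3.53636149e-01,  1.63413997e+00, -2.20468447e-06,
        1.15517983e+00, -2.40032193e-03]), 'joint_vel': array([ 0.00100776, -0.00082775, -0.00042331, -0.00013684,  0.00076888,
       -0.00245604]), 'effort': array([-2.03471049e-03, -6.05236173e+01, -3.42063046e+01, -2.62302356e-04,
        9.48130677e-03,  3.61521288e-06]), 'eef_pos': array([6.24523508e+02, 1.47509799e-02, 2.27266675e+02]), 'orientation': array([-4.82433724e-04,  7.07098090e-01,  7.07115144e-01, -4.81556832e-04]), 'force': array([ 0.09708687,  0.80268668, -0.34417629]), 'torque': array([-0.01981653,  0.02057766, -0.01878559]), 'grip_force': 0.0, 'opening': 85.28512712882232}
scene [[496.71886243354385, 0.0, 324.6955091107749], [0.0, 496.71886243354385, 246.10763807500177], [0.0, 0.0, 1.0]] [[0.67, 0.61, -0.42, 1013.58], [0.74, -0.55, 0.38, -341.96], [0.0, -0.57, -0.82, 1031.6], [0.0, 0.0, 0.0, 1.0]]
side [[534.8751549828318, 0.0, 313.14790356357435], [0.0, 534.8751549828318, 230.78467620416285], [0.0, 0.0, 1.0]] [[-0.66, -0.52, 0.54, -101.51], [-0.75, 0.47, -0.47, 664.52], [-0.01, -0.71, -0.7, 881.85], [0.0, 0.0, 0.0, 1.0]]
```

View pics/scene0.png

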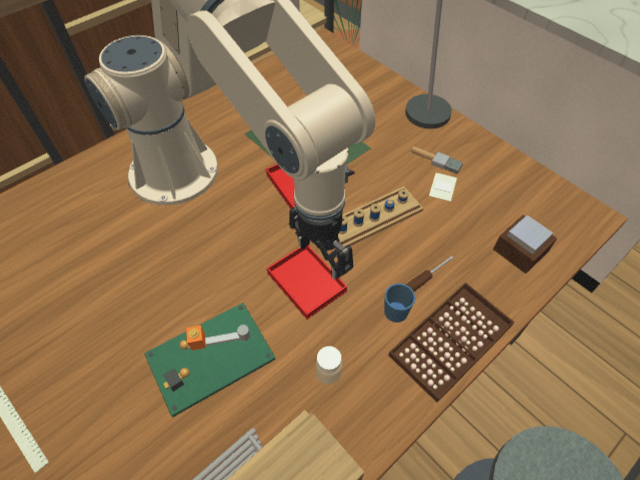

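View pics/side0.png

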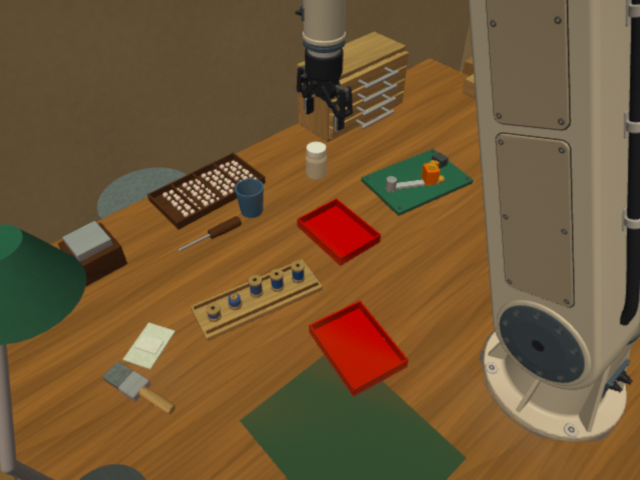

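Side view: the five bobbins stand at (213,313), (235,300), (256,287), (277,281) and (298,271), and the two leftmost look short. Trays: (339,231), and (358,347) as the look-alike. Tensioner block is at (431,174), hub at (391,184). Next I'll measure all of these.

```bash
python3 - <<'E'
from h import *
hs={}
for n in ('side','scene'):
    f=dict(np.load(n+'0.npz')); P=cloud(f); im=f['img'].astype(int); hsv=cv2.cvtColor(f['img'],cv2.COLOR_RGB2HSV)
    print('==',n)
    ok=(P[...,2]>-10)&(P[...,2]<120)
    def rep(name,m,mn=30):
        k,l,s,c=cv2.connectedComponentsWithStats((m&ok).astype(np.uint8))
        for i in range(1,k):
            if s[i,4]>=mn:
                q=P[l==i]; print(name,s[i,4],c[i].round(0),'lo',np.percentile(q,2,axis=0).round(0),'hi',np.percentile(q,98,axis=0).round(0))
    H,S,V=hsv[...,0],hsv[...,1],hsv[...,2]
    rep('red',((H<4)|(H>176))&(S>200)&(V>120),300)
    rep('orange',(H>=5)&(H<14)&(S>210)&(V>180))
    rep('green',(H>65)&(H<90)&(S>120),300)
    # grid heightmap of bobbins region
    if n=='side':
        c=[(213,313),(235,300),(256,287),(277,281),(298,271)]
        for u,v in c:
            q=P[v-14:v+14,u-11:u+11].reshape(-1,3); zt=np.nanpercentile(q[:,2],97)
            t=q[q[:,2]>zt-4]; print('bob',u,v,zt.round(1),t.mean(0).round(1),np.ptp(t,axis=0).round(1))
    f2=cv2.resize(f['img'][250:350,180:330] if n=='side' else f['img'][180:260,320:440],None,fx=5,fy=5,interpolation=cv2.INTER_CUBIC); save('crop_'+n+'.png',f2)
E
```

```text
== side
red 2075 [339. 230.] lo [449. -19.   3.] hi [603.  99.  28.]
red 1746 [361. 334.] lo [217. 164.   3.] hi [351. 238.  10.]
orange 76 [326. 339.] lo [309. 252.   4.] hi [350. 267.   9.]
green 2569 [414. 183.] lo [ 443. -342.   10.] hi [ 611. -118.   20.]
bob 213 313 45.2 [511.2 392.7  43.9] [28.7 26.1  6.5]
bob 235 300 44.1 [506.8 345.   44. ] [16.9 13.9  8.5]
bob 256 287 59.1 [504.  293.8  57.6] [27.8 28.4  5.5]
bob 277 281 59.2 [487.2 251.9  57.9] [30.  27.7  6.9]
bob 298 271 59.2 [475.8 204.4  57.7] [29.4 27.9  5.9]
== scene
```

View pics/crop_side.png

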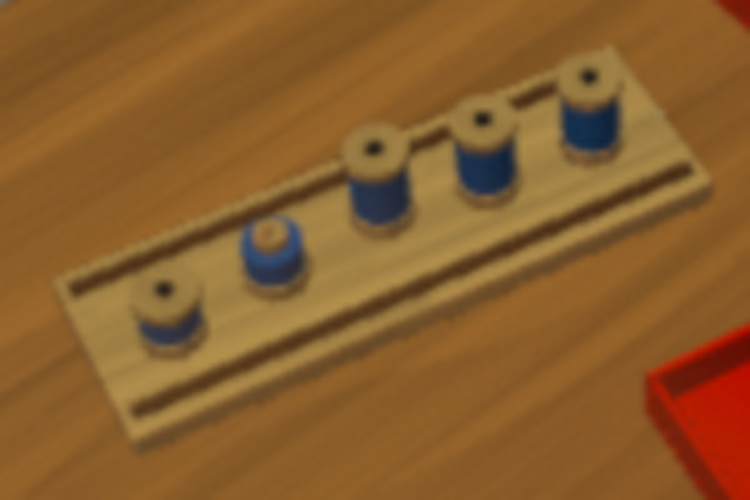

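The crop confirms it: the short one is at side (213,313), the broken one with its stub at (235,300), and the other three are tall (top z≈59). Candidate trays: side (339,231) at y≈40 and (358,347) at y≈200. The first is farther right, so I take that one. Now the tensioner pose, and a check of why the scene camera gave nothing.

```bash
python3 - <<'E'
from h import *
f=dict(np.load('scene0.npz')); P=cloud(f); print(P[337,195],P[330,243],f['z_map'][337,195],f['z_map'].max())
for n,(u0,u1,v0,v1) in {'side':(355,480,145,215),'scene':(140,280,300,415)}.items():
    f=dict(np.load(n+'0.npz')); P=cloud(f); m=np.zeros((480,640),bool); m[v0:v1,u0:u1]=1
    im=cv2.cvtColor(f['img'],cv2.COLOR_RGB2HSV); H,S,V=[im[...,i] for i in range(3)]
    for nm,c in dict(orange=(H>=4)&(H<15)&(S>190)&(V>150),gray=(S<40)&(V>110),dark=(S<70)&(V<90),green=(H>65)&(H<90)&(S>100)).items():
        q=P[m&c]; 
        if nm!='green': q=q[(q[:,2]>15)&(q[:,2]<90)]
        else: q=q[(abs(q[:,2]-14)<4)]
        if len(q)==0: print(n,nm,'none');continue
        print(n,nm,len(q),np.percentile(q,2,axis=0).round(),np.percentile(q,50,axis=0).round(),np.percentile(q,98,axis=0).round())
        if nm=='green': print(cv2.minAreaRect(q[:,:2].astype(np.float32)))
        if nm=='gray':
            t=q[(q[:,2]>42)]; print(' hub',len(t),t.mean(0),np.ptp(t,axis=0)); t=q[(q[:,2]<30)]; print(' bar',len(t),t.mean(0))
        if nm=='orange': t=q[(q[:,2]>64)&(q[:,2]<71)]; print(' top',len(t),t.mean(0),np.ptp(t,axis=0))
f=dict(np.load('side0.npz')); P=cloud(f)
im=f['img'].astype(int); m=(im[...,0]>120)&(im[...,1]<40); m[:, :]&=True
q=P[m&(P[...,1]<130)&(abs(P[...,2]-26)<3)]; print('tray rim',len(q),cv2.minAreaRect(q[:,:2].astype(np.float32)))
E
```

```text
[ 505.50927585 -248.34943452   69.33767398] [ 548.72771038 -159.7132822    45.20491291] 1040.5658 3355.642
side orange 63 [ 475. -246.   26.] [ 488. -231.   68.] [531. -20.  72.]
 top 49 [ 490.35143375 -233.41455908   67.92179086] [39.15660315 31.29644098  6.87027056]
side gray 187 [ 503. -227.   23.] [ 529. -185.   28.] [ 554. -147.   49.]
 hub 53 [ 545.68086077 -156.40793327   47.62729937] [21.32949711 22.97109196  8.09625499]
 bar 116 [ 520.49782488 -198.08348132   26.72970441]
side dark 174 [ 445. -357.   16.] [ 528. -322.   36.] [ 616. -120.   43.]
side green 2300 [ 443. -344.   11.] [ 512. -219.   16.] [ 611. -119.   18.]
((528.6826782226562, -238.33335876464844), (238.46923828125, 159.78790283203125), 79.5745849609375)
scene orange 57 [ 479. -264.   53.] [ 506. -247.   66.] [ 517. -228.   70.]
 top 40 [ 503.30288562 -248.25842918   66.76931613] [41.54540064 38.52869485  6.35121223]
scene gray 313 [ 504. -231.   21.] [ 531. -187.   25.] [ 557. -151.   47.]
 hub 87 [ 547.0577884  -160.79198971   44.79566621] [24.13109929 23.19263984  7.19609927]
 bar 210 [ 522.73195517 -201.83259388   24.28967277]
scene dark 170 [ 517. -344.   16.] [ 548. -330.   35.] [ 580. -153.   41.]
scene green 5071 [ 450. -358.   10.] [ 548. -253.   13.] [ 613. -131.   16.]
((532.6567993164062, -243.18624877929688), (235.4125213623047, 158.94815063476562), 79.40813446044922)
tray rim 326 ((527.6853637695312, 40.32569122314453), (120.21829223632812, 162.47518920898438), 86.05937957763672)
```

Emit:
send_rows(increments=[{"dx":0.06,"dy":-0.02,"wz":2},{"dx":0.12,"dy":-0.04,"wz":4},{"dx":0.18,"dy":-0.06,"wz":6},{"dx":0.24,"dy":-0.08,"wz":8},{"dx":0.3,"dy":-0.1,"wz":10.6},{"dx":0.36,"dy":-0.115,"wz":10.6},{"dx":0.37,"dy":-0.115,"wz":10.6},{"dx":0.37,"dy":-0.115,"wz":10.6},{"dx":0.37,"dy":-0.115,"wz":10.6}], jaw=60, force=30)

```text
invalid input at $.increments[0]: expected keys dx, dy, dz, wx, wy, wz
```

```bash
cat >> h.py <<'E'
from scipy.spatial.transform import Rotation as R
def tool(s):
    q=s['orientation']; T=np.eye(4); T[:3,:3]=R.from_quat(q[[1,2,3,0]]).as_matrix(); T[:3,3]=s['eef_pos']; return T
def wcloud():
    s=robot.get_state(); T=tool(s); f=grab('wrist'); return s,f,cloud(f,T@f['mount'])
E
python3 - <<'E'
from h import *
s,f,P=wcloud(); print(s['clock'],s['eef_pos'],s['opening'],(tool(s)[:3,:3]).round(3).tolist())
print((tool(s)@f['mount']).round(2).tolist())
np.savez('w1.npz',P=P,img=f['img']); save('w1.png',f['img'])
for n in ('wrist','side','scene'):
    g=f if n=='wrist' else grab(n); Q=P if n=='wrist' else cloud(g)
    for c in [(511,393),(507,345),(504,294),(487,252),(476,204)]:
        m=(np.hypot(Q[...,0]-c[0],Q[...,1]-c[1])<22)&(Q[...,2]>34)&(Q[...,2]<66); q=Q[m]
        if len(q)<10: print(n,c,'few');continue
        zt=np.percentile(q[:,2],90); t=q[q[:,2]>zt-3]; print(n,c,len(t),zt.round(1),((t.min(0)+t.max(0))/2).round(1),np.ptp(t,axis=0).round(1))
E
```

```text
0.1 [ 6.24559924e+02 -6.36937932e-03  2.27326358e+02] 85.29438765197175 [[0.0, 1.0, -0.001], [1.0, -0.0, 0.0], [0.0, -0.001, -1.0]]
[[1.0, 0.0, -0.0, 625.64], [0.0, -0.95, -0.3, 77.5], [-0.0, 0.3, -0.95, 373.21], [0.0, 0.0, 0.0, 1.0]]
wrist (511, 393) few
wrist (507, 345) few
wrist (504, 294) few
wrist (487, 252) few
wrist (476, 204) few
side (511, 393) 90 45.8 [510.2 392.7  45.2] [27.5 25.   4.8]
side (507, 345) 32 44.8 [507.8 344.3  45.1] [14.9 12.3  6. ]
side (504, 294) 104 59.0 [503.6 293.6  58.9] [27.1 27.3  5.8]
side (487, 252) 93 59.1 [486.6 251.7  58.7] [27.3 27.1  5. ]
side (476, 204) 98 59.0 [476.3 203.7  58.8] [28.  28.   5.7]
scene (511, 393) 53 41.9 [512.7 388.6  41.8] [26.5 28.3  5.7]
scene (507, 345) 16 42.5 [509.6 340.1  42.7] [11.7 14.8  6.3]
scene (504, 294) 55 56.0 [505.2 290.2  55.6] [25.5 29.1  4.9]
scene (487, 252) 56 55.6 [489.4 248.2  55.5] [26.4 25.8  5.7]
scene (476, 204) 34 56.0 [480.6 202.7  55.5] [21.3 23.1  5. ]
```

View pics/w1.png

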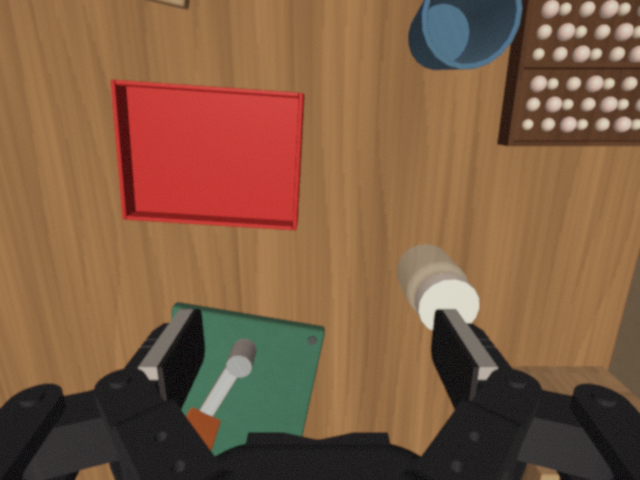

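The move was refused because every row needs all six keys. The wrist view, still at the start pose, shows the tray at (208,155), the hub at (240,357) and the block at (203,428).

Emit:
send_rows(increments=[{"dx":0.06,"dy":-0.02,"dz":0,"wx":0,"wy":0,"wz":2},{"dx":0.12,"dy":-0.04,"dz":0,"wx":0,"wy":0,"wz":4},{"dx":0.18,"dy":-0.06,"dz":0,"wx":0,"wy":0,"wz":6},{"dx":0.24,"dy":-0.08,"dz":0,"wx":0,"wy":0,"wz":8},{"dx":0.3,"dy":-0.1,"dz":0,"wx":0,"wy":0,"wz":10.6},{"dx":0.36,"dy":-0.115,"dz":0,"wx":0,"wy":0,"wz":10.6},{"dx":0.37,"dy":-0.115,"dz":0,"wx":0,"wy":0,"wz":10.6},{"dx":0.37,"dy":-0.115,"dz":0,"wx":0,"wy":0,"wz":10.6},{"dx":0.37,"dy":-0.115,"dz":0,"wx":0,"wy":0,"wz":10.6}], jaw=60, force=30)

```text
clock: 1.38
eef_pos: [510.4, 368.5, 227.8]
orientation: [0.0, 0.77, 0.638, -0.0]
force: [-0.8, -0.2, 0.1]
opening: 51.4
grip_force: 0.0
```

```bash
cat > wb.py <<'E'
from h import *
s,f,P=wcloud(); print(s['clock'],s['eef_pos'],s['opening'],(tool(s)[:3,:3]).round(3).tolist())
np.savez('w2.npz',P=P,img=f['img']); save('w2.png',f['img'])
for c in [(511,391),(508.5,342),(504,292),(488,250),(478,203)]:
        Q=P; m=(np.hypot(Q[...,0]-c[0],Q[...,1]-c[1])<20)&(Q[...,2]>34)&(Q[...,2]<66); q=Q[m]
        if len(q)<10: print(c,'few');continue
        zt=np.percentile(q[:,2],90); t=q[q[:,2]>zt-3]; print(c,len(t),zt.round(1),((t.min(0)+t.max(0))/2).round(1),np.ptp(t,axis=0).round(1))
E
python3 wb.py
```

```text
1.375 [510.37572208 368.54709699 227.83204919] 51.37139259553986 [[0.185, 0.983, -0.0], [0.983, -0.185, -0.001], [-0.001, -0.0, -1.0]]
(511, 391) 821 43.0 [514.2 392.5  42. ] [27.4 27.6  3.8]
(508.5, 342) 197 42.5 [510.3 345.2  42.8] [13.7 14.   6.4]
(504, 292) 689 56.7 [506.9 294.   55.9] [27.  27.7  4. ]
(488, 250) 630 56.6 [490.2 251.7  55.8] [27.2 27.7  4.3]
(478, 203) 568 56.5 [479.  204.8  55.7] [27.2 28.   4.3]
```

View pics/w2.png

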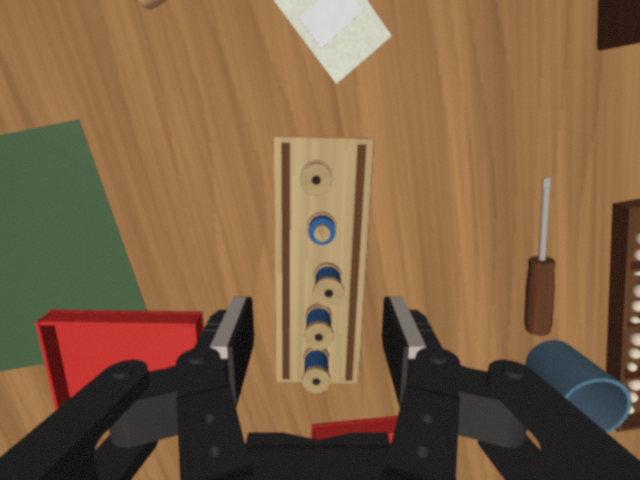

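The wrist view shows the short bobbin at (316,180), the broken one at (321,230), and sound ones below them. Heights of 43 vs 56 mm match the spec. Descending on the short one.

Emit:
send_rows(increments=[{"dx":0.0215,"dy":-0.001,"dz":0.04,"wx":0,"wy":0,"wz":0},{"dx":0.0215,"dy":-0.001,"dz":0.09,"wx":0,"wy":0,"wz":0},{"dx":0.0215,"dy":-0.001,"dz":0.13,"wx":0,"wy":0,"wz":0},{"dx":0.0215,"dy":-0.001,"dz":0.16,"wx":0,"wy":0,"wz":0},{"dx":0.0215,"dy":-0.001,"dz":0.175,"wx":0,"wy":0,"wz":0},{"dx":0.0215,"dy":-0.001,"dz":0.184,"wx":0,"wy":0,"wz":0},{"dx":0.0215,"dy":-0.001,"dz":0.184,"wx":0,"wy":0,"wz":0},{"dx":0.0215,"dy":-0.001,"dz":0.184,"wx":0,"wy":0,"wz":0}])

```text
clock: 2.42
eef_pos: [513.7, 391.7, 45.1]
orientation: [0.0, 0.769, 0.639, 0.001]
force: [-0.0, 0.1, 0.1]
opening: 51.4
grip_force: 0.0
```

Emit:
send_rows(increments=[{"dx":0,"dy":0,"dz":0,"wx":0,"wy":0,"wz":0},{"dx":0,"dy":0,"dz":0,"wx":0,"wy":0,"wz":0},{"dx":0,"dy":0,"dz":0,"wx":0,"wy":0,"wz":0},{"dx":0,"dy":0,"dz":0,"wx":0,"wy":0,"wz":0},{"dx":0,"dy":0,"dz":0,"wx":0,"wy":0,"wz":0},{"dx":0,"dy":0,"dz":0,"wx":0,"wy":0,"wz":0}], jaw=10, force=25)

```text
clock: 3.18
eef_pos: [512.9, 391.3, 43.9]
orientation: [-0.0, 0.769, 0.639, -0.0]
force: [0.1, 0.7, -0.3]
opening: 8.4
grip_force: 0.0
```

The jaws closed to 8.4 mm without holding anything, so I need to look.

```bash
python3 - <<'E'
from h import *
s=robot.get_state(); print(s['eef_pos'],s['opening'],s['grip_force'],s['force'])
a=grab('side')['img'][200:350,140:340]; b=grab('scene')['img'][120:270,300:500]; w=grab('wrist')['img']
k=np.hstack([cv2.resize(x,(400,300),interpolation=cv2.INTER_CUBIC) for x in (a,b)]); 
save('k1.png',np.vstack([k,np.hstack([cv2.resize(w,(400,300)),np.zeros((300,400,3),np.uint8)])]))
E
```

```text
[512.9450477  391.29540354  43.92175998] 8.403223764196905 0.0 [ 0.07058034  0.65510063 -0.30562504]
```

View pics/k1.png

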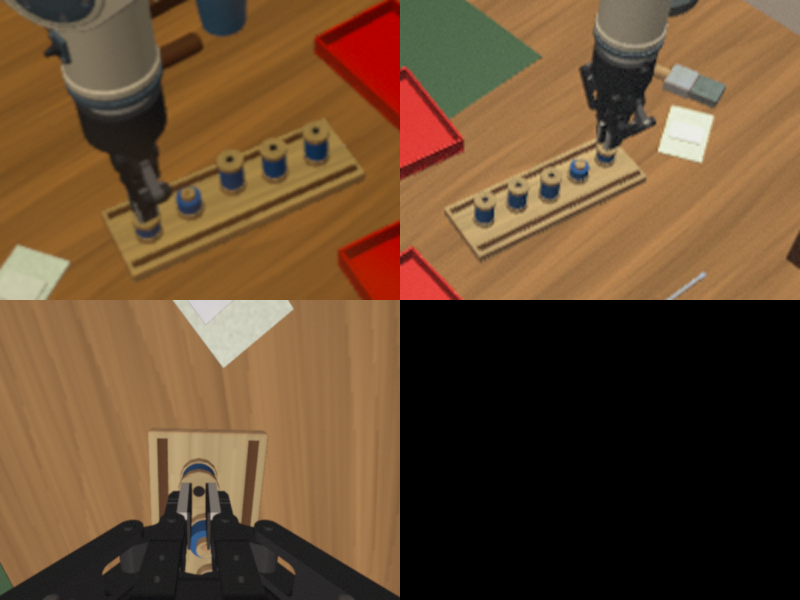

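```bash
python3 - <<'E'
from h import *
s,f,P=wcloud(); T=tool(s)@f['mount']; Ti=np.linalg.inv(T); K=f['mtx']
def pr(p): q=K@(Ti@np.r_[p,1])[:3]; return (q[:2]/q[2]).round(0)
tc=s['eef_pos']
print('bobtop',pr([513,391.5,42]),'tip',pr(tc-[0,0,25]),'grasp',pr(tc-[0,0,6]))
for v,u in [(300,300),(300,318),(310,340),(320,300),(340,300),(340,340),(320,318),(275,318),(290,318),(260,318)]: print(u,v,P[v,u].round(1),f['z_map'][v,u].round(0),f['img'][v,u])
c=cv2.resize(f['img'][230:380,230:410],None,fx=4,fy=4,interpolation=cv2.INTER_CUBIC); save('k2.png',c)
E
```

```text
bobtop [316. 308.] tip [316. 285.] grasp [316. 304.]
300 300 [509.6 404.   58.2] 145.0 [119 111 104]
318 300 [514.6 394.8  41.9] 163.0 [38 36 35]
340 310 [523.7 401.3  65.8] 138.0 [118 109 103]
300 320 [510.1 403.6  72.4] 132.0 [91 83 79]
300 340 [510.6 403.4  84.5] 120.0 [62 57 54]
340 340 [522.6 400.9  84.1] 121.0 [166 156 146]
318 320 [513.  386.   42.6] 165.0 [172 147 107]
318 275 [516.7 405.8  41.7] 160.0 [151 124  90]
318 290 [515.5 399.6  42.6] 161.0 [169 144 103]
318 260 [516.6 405.1  22.8] 178.0 [149 128  97]
```

View pics/k2.png

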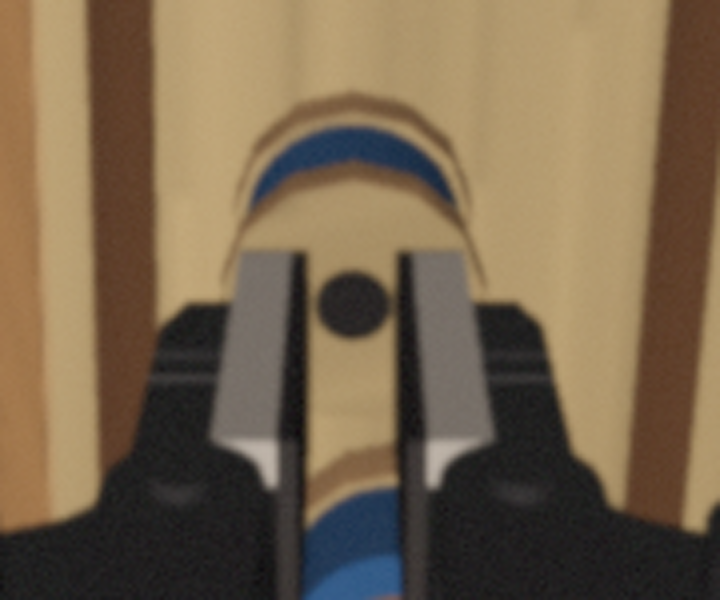

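The crop shows the closed tips hovering over the short bobbin's top. By wrist depth the tips are at z≈53 with TCP at z=44, so they sit about 9 mm behind the TCP, not 25 mm ahead as stated. The zero contact force agrees. I'll trust the picture: reopen, go lower in a guarded step, and measure the tips again.

Emit:
send_rows(increments=[{"dx":0,"dy":0,"dz":0,"wx":0,"wy":0,"wz":0},{"dx":0,"dy":0,"dz":0,"wx":0,"wy":0,"wz":0},{"dx":0,"dy":0,"dz":0,"wx":0,"wy":0,"wz":0},{"dx":0,"dy":0,"dz":0,"wx":0,"wy":0,"wz":0},{"dx":0,"dy":0,"dz":0.008,"wx":0,"wy":0,"wz":0},{"dx":0,"dy":0,"dz":0.016,"wx":0,"wy":0,"wz":0},{"dx":0,"dy":0,"dz":0.02,"wx":0,"wy":0,"wz":0},{"dx":0,"dy":0,"dz":0.02,"wx":0,"wy":0,"wz":0}], jaw=60)

```text
clock: 4.38
eef_pos: [512.7, 391.1, 23.4]
orientation: [-0.0, 0.769, 0.639, -0.0]
force: [0.8, 0.3, 0.6]
opening: 51.3
grip_force: 0.0
```

```bash
cat > tip.py <<'E'
from h import *
import sys
s,f,P=wcloud(); T=tool(s); print(s['clock'].round(2),s['eef_pos'].round(1),s['opening'],s['force'].round(1))
Q=(np.concatenate([P,np.ones(P.shape[:2]+(1,))],-1)@np.linalg.inv(T).T)[...,:3]  # tool coords
z=f['z_map']; im=f['img'].astype(int)
m=(abs(Q[...,0])<20)&(abs(Q[...,1])>3)&(abs(Q[...,1])<55)&(z>0)&(z<240)&(im.max(-1)-im.min(-1)<30)
for sg in (-1,1):
    q=Q[m&(np.sign(Q[...,1])==sg)&(abs(Q[...,1])<48)]; print(sg,len(q),'tool z max pct',np.percentile(q[:,2],[90,97,99]).round(1),'y inner',np.percentile(abs(q[:,1]),[1,3]).round(1), 'x',np.percentile(q[:,0],[2,98]).round(1))
for n in ('side','scene'):
    g=grab(n); Pc=cloud(g); e=s['eef_pos']; i2=g['img'].astype(int)
    d=Pc-e; mm=(np.hypot(d[...,0],d[...,1])<50)&(i2.max(-1)-i2.min(-1)<25)&(Pc[...,2]<e[2]+70)&(Pc[...,2]>e[2]-30)&(Pc[...,2]>18); q=Pc[mm]
    print(n,len(q), 'finger lowest z rel TCP',(np.percentile(q[:,2],[1,5,10])-e[2]).round(1) if len(q) else '')
save(sys.argv[1],f['img'])
E
python3 tip.py k3.png
```

```text
Traceback (most recent call last):
  File "tip.py", line 3, in <module>
    s,f,P=wcloud(); T=tool(s); print(s['clock'].round(2),s['eef_pos'].round(1),s['opening'],s['force'].round(1))
                                     ^^^^^^^^^^^^^^^^
AttributeError: 'float' object has no attribute 'round'
```

```bash
sed -i "s/s\['clock'\].round(2)/round(s['clock'],2)/" tip.py; python3 tip.py k3.png
```

```text
4.42 [512.9 391.2  23.7] 51.11317498438425 [-0.6 -0.2  0.1]
-1 17769 tool z max pct [-33.5 -17.9 -11.5] y inner [3.8 5.4] x [-8.3 18.3]
1 16820 tool z max pct [-32.1 -17.4 -11.7] y inner [3.6 5.1] x [-7.3 18.4]
side 140 finger lowest z rel TCP [-1.9  0.5  3.4]
scene 238 finger lowest z rel TCP [-1.9  6.9 13. ]
```

Open tips measure about 12 mm behind the TCP (z≈36). Going 14 mm lower puts them at about z 20, above the board's 14.

Emit:
send_rows(increments=[{"dx":0,"dy":0,"dz":0.005,"wx":0,"wy":0,"wz":0},{"dx":0,"dy":0,"dz":0.01,"wx":0,"wy":0,"wz":0},{"dx":0,"dy":0,"dz":0.014,"wx":0,"wy":0,"wz":0},{"dx":0,"dy":0,"dz":0.014,"wx":0,"wy":0,"wz":0}])

```text
clock: 5.08
eef_pos: [512.7, 391.1, 9.4]
orientation: [-0.0, 0.769, 0.639, -0.0]
force: [-0.8, 0.4, 0.0]
opening: 51.2
grip_force: 0.0
```

Emit:
send_rows(increments=[{"dx":0,"dy":0,"dz":0,"wx":0,"wy":0,"wz":0},{"dx":0,"dy":0,"dz":0,"wx":0,"wy":0,"wz":0},{"dx":0,"dy":0,"dz":0,"wx":0,"wy":0,"wz":0},{"dx":0,"dy":0,"dz":0,"wx":0,"wy":0,"wz":0},{"dx":0,"dy":0,"dz":0,"wx":0,"wy":0,"wz":0}], jaw=10, force=25)

```text
clock: 5.7
eef_pos: [513.5, 391.7, 10.6]
orientation: [0.0, 0.769, 0.639, 0.001]
force: [-0.5, -0.1, 6.5]
opening: 27.2
grip_force: 27.6
```

Emit:
send_rows(increments=[{"dx":0,"dy":0,"dz":-0.03,"wx":0,"wy":0,"wz":0},{"dx":0,"dy":0,"dz":-0.08,"wx":0,"wy":0,"wz":0},{"dx":-0.02,"dy":0.003,"dz":-0.12,"wx":0,"wy":0,"wz":0},{"dx":-0.07,"dy":0.009,"dz":-0.12,"wx":0,"wy":0,"wz":0},{"dx":-0.125,"dy":0.016,"dz":-0.12,"wx":0,"wy":0,"wz":0},{"dx":-0.18,"dy":0.023,"dz":-0.12,"wx":0,"wy":0,"wz":0},{"dx":-0.235,"dy":0.03,"dz":-0.12,"wx":0,"wy":0,"wz":0},{"dx":-0.29,"dy":0.037,"dz":-0.12,"wx":0,"wy":0,"wz":0},{"dx":-0.33,"dy":0.043,"dz":-0.12,"wx":0,"wy":0,"wz":0},{"dx":-0.35,"dy":0.044,"dz":-0.12,"wx":0,"wy":0,"wz":0},{"dx":-0.35,"dy":0.044,"dz":-0.12,"wx":0,"wy":0,"wz":0},{"dx":-0.35,"dy":0.044,"dz":-0.12,"wx":0,"wy":0,"wz":0}])

```text
clock: 7.2
eef_pos: [491.9, 39.6, 130.0]
orientation: [-0.0, 0.769, 0.639, 0.0]
force: [0.3, 0.3, 0.2]
opening: 26.9
grip_force: 24.8
```

```bash
python3 - <<'E'
from h import *
s=robot.get_state(); print(s['clock'],s['eef_pos'],s['opening'],s['grip_force'])
for n in ('side','scene'):
    g=grab(n); P=cloud(g); im=g['img'].astype(int)
    m=(im[...,0]>120)&(im[...,1]<45)&(im[...,2]<45)&(P[...,1]<130)&(P[...,2]<32)
    for a,b in ((23,32),(0,10)):
        q=P[m&(P[...,2]>a)&(P[...,2]<b)]; print(n,a,len(q),cv2.minAreaRect(q[:,:2].astype(np.float32)),q[:,2].mean())
E
```

```text
7.2 [491.87507104  39.64222055 129.95447032] 26.867787908564257 24.791763424873352
side 23 348 ((526.0686645507812, 41.22418975830078), (120.93537902832031, 160.64053344726562), 86.29631042480469) 26.861186766479047
side 0 1857 ((527.53076171875, 41.242713928222656), (121.40947723388672, 159.6912078857422), 85.7476806640625) 5.880384674526937
scene 23 63 ((530.2936401367188, 35.19188690185547), (118.31959533691406, 157.04718017578125), 86.5355453491211) 25.029736202850458
scene 0 51 ((528.8984985351562, 35.64790344238281), (117.95940399169922, 158.30177307128906), 86.21327209472656) 7.030424324550642
```

Emit:
send_rows(increments=[{"dx":0.001,"dy":0.006,"dz":0.04,"wx":0,"wy":0,"wz":0},{"dx":0.001,"dy":0.006,"dz":0.085,"wx":0,"wy":0,"wz":0},{"dx":0.001,"dy":0.006,"dz":0.112,"wx":0,"wy":0,"wz":0},{"dx":0.001,"dy":0.006,"dz":0.122,"wx":0,"wy":0,"wz":0},{"dx":0.001,"dy":0.006,"dz":0.1275,"wx":0,"wy":0,"wz":0},{"dx":0.001,"dy":0.006,"dz":0.1275,"wx":0,"wy":0,"wz":0},{"dx":0.001,"dy":0.006,"dz":0.1275,"wx":0,"wy":0,"wz":0}])

```text
clock: 8.18
eef_pos: [498.6, 39.2, 3.4]
orientation: [0.0, 0.769, 0.639, 0.001]
force: [0.0, -0.6, 1.0]
opening: 27.2
grip_force: 24.8
```

Emit:
send_rows(increments=[{"dx":0,"dy":0,"dz":0,"wx":0,"wy":0,"wz":0},{"dx":0,"dy":0,"dz":0,"wx":0,"wy":0,"wz":0},{"dx":0,"dy":0,"dz":0,"wx":0,"wy":0,"wz":0},{"dx":0,"dy":0,"dz":-0.03,"wx":0,"wy":0,"wz":0},{"dx":0,"dy":0,"dz":-0.08,"wx":0,"wy":0,"wz":0},{"dx":0,"dy":0,"dz":-0.13,"wx":0,"wy":0,"wz":0},{"dx":0,"dy":0,"dz":-0.13,"wx":0,"wy":0,"wz":0}], jaw=45)

```text
clock: 9.05
eef_pos: [500.6, 39.3, 136.1]
orientation: [0.002, 0.769, 0.639, 0.003]
force: [0.7, 0.6, -0.8]
opening: 38.5
grip_force: 0.0
```

Emit:
send_rows(increments=[{"dx":0.055,"dy":-0.008,"dz":0,"wx":0,"wy":0,"wz":0},{"dx":0.11,"dy":-0.016,"dz":0,"wx":0,"wy":0,"wz":0},{"dx":0.165,"dy":-0.024,"dz":0,"wx":0,"wy":0,"wz":0},{"dx":0.22,"dy":-0.032,"dz":0,"wx":0,"wy":0,"wz":0},{"dx":0.27,"dy":-0.04,"dz":0,"wx":0,"wy":0,"wz":0},{"dx":0.302,"dy":-0.0445,"dz":0,"wx":0,"wy":0,"wz":0},{"dx":0.302,"dy":-0.0445,"dz":0,"wx":0,"wy":0,"wz":0},{"dx":0.302,"dy":-0.0445,"dz":0,"wx":0,"wy":0,"wz":0},{"dx":0.302,"dy":-0.0445,"dz":0,"wx":0,"wy":0,"wz":0}], jaw=60)

```text
clock: 10.18
eef_pos: [509.5, 342.9, 132.0]
orientation: [-0.0, 0.77, 0.638, -0.001]
force: [0.6, -0.1, -0.0]
opening: 51.5
grip_force: 0.0
```

```bash
python3 - <<'E'
from h import *
s,f,P=wcloud(); print(s['clock'],s['eef_pos'],s['opening'])
for c in [(509.8,344),(506,293)]:
    m=(np.hypot(P[...,0]-c[0],P[...,1]-c[1])<20)&(P[...,2]>34)&(P[...,2]<66); t=P[m]
    if len(t)<10: print('few'); continue
    t=t[t[:,2]>np.percentile(t[:,2],90)-3]
    print(len(t),t[:,2].mean(),(t.min(0)+t.max(0))/2,np.ptp(t,axis=0))
g=grab('side'); Q=cloud(g)
m=(abs(Q[...,0]-528)<65)&(abs(Q[...,1]-39)<48)&(Q[...,2]>14)&(Q[...,2]<60); t=Q[m]; print('tray',len(t),np.median(t,axis=0) if len(t) else '',t.max(0) if len(t) else '')
E
```

```text
10.175 [509.52532038 342.87156327 132.01903077] 51.50601976741471
388 42.169731084253385 [510.41978245 344.76504077  42.76595012] [13.86824267 13.97897694  6.10440849]
1337 55.829655055617984 [506.87037475 294.03916885  55.78848066] [26.89684048 27.88476639  4.4178387 ]
tray 150 [494.38780786  43.71284147  31.73200756] [510.56133303  53.87426791  37.9701109 ]
```

The short bobbin stands in the tray with its top at about z 34. Now the broken one, gripped on its thread.

Emit:
send_rows(increments=[{"dx":0.001,"dy":0.0005,"dz":0.04,"wx":0,"wy":0,"wz":0},{"dx":0.001,"dy":0.0005,"dz":0.08,"wx":0,"wy":0,"wz":0},{"dx":0.001,"dy":0.0005,"dz":0.105,"wx":0,"wy":0,"wz":0},{"dx":0.001,"dy":0.0005,"dz":0.115,"wx":0,"wy":0,"wz":0},{"dx":0.001,"dy":0.0005,"dz":0.118,"wx":0,"wy":0,"wz":0},{"dx":0.001,"dy":0.0005,"dz":0.118,"wx":0,"wy":0,"wz":0}])

```text
clock: 11.02
eef_pos: [511.0, 345.2, 15.4]
orientation: [0.0, 0.769, 0.639, 0.001]
force: [-0.1, -0.4, 0.2]
opening: 51.2
grip_force: 0.0
```

Emit:
send_rows(increments=[{"dx":0,"dy":0,"dz":0,"wx":0,"wy":0,"wz":0},{"dx":0,"dy":0,"dz":0,"wx":0,"wy":0,"wz":0},{"dx":0,"dy":0,"dz":0,"wx":0,"wy":0,"wz":0},{"dx":0,"dy":0,"dz":0,"wx":0,"wy":0,"wz":0},{"dx":0,"dy":0,"dz":0,"wx":0,"wy":0,"wz":0}], jaw=10, force=25)

```text
clock: 11.65
eef_pos: [511.0, 345.4, 15.6]
orientation: [0.0, 0.769, 0.639, 0.001]
force: [0.1, -0.5, 5.4]
opening: 25.9
grip_force: 24.2
```

Emit:
send_rows(increments=[{"dx":0,"dy":0,"dz":-0.03,"wx":0,"wy":0,"wz":0},{"dx":0,"dy":0,"dz":-0.08,"wx":0,"wy":0,"wz":0},{"dx":-0.02,"dy":0.008,"dz":-0.12,"wx":0,"wy":0,"wz":0},{"dx":-0.07,"dy":0.026,"dz":-0.12,"wx":0,"wy":0,"wz":0},{"dx":-0.12,"dy":0.044,"dz":-0.12,"wx":0,"wy":0,"wz":0},{"dx":-0.17,"dy":0.062,"dz":-0.12,"wx":0,"wy":0,"wz":0},{"dx":-0.22,"dy":0.08,"dz":-0.12,"wx":0,"wy":0,"wz":0},{"dx":-0.265,"dy":0.097,"dz":-0.12,"wx":0,"wy":0,"wz":0},{"dx":-0.29,"dy":0.107,"dz":-0.12,"wx":0,"wy":0,"wz":0},{"dx":-0.29,"dy":0.107,"dz":-0.12,"wx":0,"wy":0,"wz":0},{"dx":-0.29,"dy":0.107,"dz":-0.12,"wx":0,"wy":0,"wz":0}])

```text
clock: 13.02
eef_pos: [562.1, 40.8, 134.7]
orientation: [-0.0, 0.769, 0.639, 0.0]
force: [-0.2, 0.7, -0.9]
opening: 25.7
grip_force: 24.6
```

Emit:
send_rows(increments=[{"dx":0,"dy":0,"dz":0.04,"wx":0,"wy":0,"wz":0},{"dx":0,"dy":0,"dz":0.085,"wx":0,"wy":0,"wz":0},{"dx":0,"dy":0,"dz":0.112,"wx":0,"wy":0,"wz":0},{"dx":0,"dy":0,"dz":0.122,"wx":0,"wy":0,"wz":0},{"dx":0,"dy":0,"dz":0.1275,"wx":0,"wy":0,"wz":0},{"dx":0,"dy":0,"dz":0.1275,"wx":0,"wy":0,"wz":0},{"dx":0,"dy":0,"dz":0.1275,"wx":0,"wy":0,"wz":0}])

```text
clock: 13.9
eef_pos: [563.0, 40.4, 8.0]
orientation: [0.0, 0.769, 0.639, 0.001]
force: [-0.2, 0.6, -0.5]
opening: 25.5
grip_force: 24.7
```

Emit:
send_rows(increments=[{"dx":0,"dy":0,"dz":0.002,"wx":0,"wy":0,"wz":0},{"dx":0,"dy":0,"dz":0.002,"wx":0,"wy":0,"wz":0},{"dx":0,"dy":0,"dz":0.002,"wx":0,"wy":0,"wz":0}])

```text
clock: 14.28
eef_pos: [562.9, 40.3, 5.6]
orientation: [0.0, 0.769, 0.639, 0.001]
force: [-0.2, 1.7, 6.0]
opening: 25.4
grip_force: 25.5
```

Emit:
send_rows(increments=[{"dx":0,"dy":0,"dz":0,"wx":0,"wy":0,"wz":0},{"dx":0,"dy":0,"dz":0,"wx":0,"wy":0,"wz":0},{"dx":0,"dy":0,"dz":0,"wx":0,"wy":0,"wz":0},{"dx":0,"dy":0,"dz":-0.03,"wx":0,"wy":0,"wz":0},{"dx":0,"dy":0,"dz":-0.08,"wx":0,"wy":0,"wz":0},{"dx":0,"dy":0,"dz":-0.13,"wx":0,"wy":0,"wz":0},{"dx":0,"dy":0,"dz":-0.15,"wx":0,"wy":0,"wz":0},{"dx":0,"dy":0,"dz":-0.15,"wx":0,"wy":0,"wz":0}], jaw=45)

```text
clock: 15.28
eef_pos: [563.3, 40.3, 156.5]
orientation: [0.001, 0.769, 0.639, 0.001]
force: [-0.5, 0.8, -0.0]
opening: 38.6
grip_force: 0.0
```

```bash
python3 - <<'E'
from h import *
s=robot.get_state(); T=tool(s); print(s['clock'],s['eef_pos'],s['opening'])
g=grab('side'); Q=cloud(g)
m=(abs(Q[...,0]-528)<65)&(abs(Q[...,1]-39)<48)&(Q[...,2]>14)&(Q[...,2]<60)
k,l,st,c=cv2.connectedComponentsWithStats(m.astype(np.uint8))
for i in range(1,k):
    if st[i,4]>10: print('tray',st[i,4],np.median(Q[l==i],axis=0).round(),Q[l==i].max(0).round())
d=np.array([452,-219,160])-s['eef_pos']; print('to standoff, tool axes',(T[:3,:3].T@d).round(1), 'yaw y', np.degrees(np.arctan2(T[1,1],T[0,1])),s['joints'])
E
```

```text
15.275 [563.26930748  40.3359952  156.51331565] 38.58372064002816
tray 105 [557.  43.  27.] [572.  52.  39.]
tray 144 [494.  43.  32.] [511.  55.  38.]
to standoff, tool axes [-275.4  -61.6   -3.9] yaw y -10.602420291848109 [6.88138347e-02 3.38419630e-01 1.83232700e+00 3.64770077e-05
 9.67510086e-01 2.53838936e-01]
```

Both rejects stand in the tray. Closing the jaws, turning, and moving to the standoff on the robot side of the block, still high.

Emit:
send_rows(increments=[{"dx":-0.04,"dy":-0.01,"dz":0,"wx":0,"wy":0,"wz":-10},{"dx":-0.08,"dy":-0.02,"dz":0,"wx":0,"wy":0,"wz":-20},{"dx":-0.12,"dy":-0.03,"dz":0,"wx":0,"wy":0,"wz":-30},{"dx":-0.16,"dy":-0.04,"dz":0,"wx":0,"wy":0,"wz":-40},{"dx":-0.2,"dy":-0.05,"dz":0,"wx":0,"wy":0,"wz":-50},{"dx":-0.24,"dy":-0.06,"dz":0,"wx":0,"wy":0,"wz":-60},{"dx":-0.275,"dy":-0.062,"dz":0,"wx":0,"wy":0,"wz":-70},{"dx":-0.275,"dy":-0.062,"dz":0,"wx":0,"wy":0,"wz":-70},{"dx":-0.275,"dy":-0.062,"dz":0,"wx":0,"wy":0,"wz":-70},{"dx":-0.275,"dy":-0.062,"dz":0,"wx":0,"wy":0,"wz":-70}], jaw=0)

```text
clock: 16.58
eef_pos: [450.6, -217.7, 154.4]
orientation: [-0.001, 0.264, 0.964, 0.0]
force: [0.3, 0.6, 0.0]
opening: -0.2
grip_force: 0.0
```

```bash
python3 - <<'E'
from h import *
s,f,P=wcloud(); T=tool(s); print(s['clock'],s['eef_pos'],s['opening'],'yaw y',np.degrees(np.arctan2(T[1,1],T[0,1])),s['joints'].round(2))
save('t1.png',f['img']); np.savez('t1.npz',P=P,img=f['img'],z=f['z_map'])
im=cv2.cvtColor(f['img'],cv2.COLOR_RGB2HSV); H,S,V=[im[...,i] for i in range(3)]
m=(H>=4)&(H<14)&(S>190)&(V>110)&(P[...,2]>62)&(P[...,2]<71)&(np.hypot(P[...,0]-497,P[...,1]+243)<45)
q=P[m]; print('block top',len(q)); 
if len(q): print(cv2.minAreaRect(q[:,:2].astype(np.float32)),q[:,2].mean())
m=(np.hypot(P[...,0]-547,P[...,1]+159)<25)&(P[...,2]>40)&(P[...,2]<52); q=P[m]; print('hub',len(q))
if len(q)>5: print(cv2.minEnclosingCircle(q[:,:2].astype(np.float32)),q[:,2].mean())
# tips
Q=(np.concatenate([P,np.ones(P.shape[:2]+(1,))],-1)@np.linalg.inv(T).T)[...,:3]
m=(abs(Q[...,1])<20)&(f['z_map']<175)&(f['z_map']>0)&(Q[...,2]>-60); q=Q[m]; print('fingers',len(q),np.percentile(q,[1,99],axis=0).round(1))
for n in ('side','scene'):
    g=grab(n); np.savez(n+'1.npz',**g)
E
```

```text
16.575 [ 450.63758429 -217.66227467  154.37067791] -0.2413767131766953 yaw y 59.36601990871215 [-0.45  0.25  1.96  0.    0.93 -1.49]
block top 12
((481.2068176269531, -235.20654296875), (26.5014705657959, 1.0356998443603516), 58.952667236328125) 63.053573823922115
hub 1000
((547.6510620117188, -158.4185028076172), 13.10341739654541) 45.44316705671021
fingers 8905 [[ -9.8 -19.6 -59.6]
 [ 13.1  19.1  -9.4]]
```

View pics/t1.png

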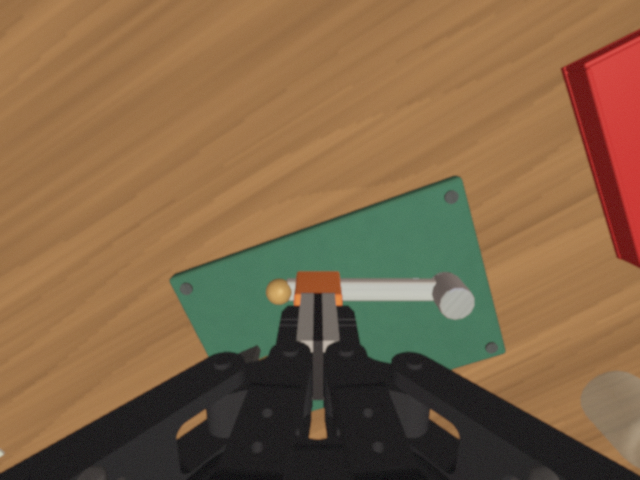

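The view shows the block's robot-side face at (318,283), directly ahead of the closed fingers, with the hub at (457,300) and tooth at (278,292). The hub fits (547.6,-158.4) with r=13.1, and the face edge at (481,-235) is as predicted. Descending in front of the block.

Emit:
send_rows(increments=[{"dx":0,"dy":0,"dz":0.04,"wx":0,"wy":0,"wz":0},{"dx":0,"dy":0,"dz":0.08,"wx":0,"wy":0,"wz":0},{"dx":0,"dy":0,"dz":0.11,"wx":0,"wy":0,"wz":0},{"dx":0,"dy":0,"dz":0.13,"wx":0,"wy":0,"wz":0},{"dx":0,"dy":0,"dz":0.13,"wx":0,"wy":0,"wz":0},{"dx":0,"dy":0,"dz":0.13,"wx":0,"wy":0,"wz":0}])

```text
clock: 17.48
eef_pos: [451.3, -218.6, 25.7]
orientation: [0.0, 0.264, 0.965, -0.0]
force: [0.2, 1.0, 1.3]
opening: -0.0
grip_force: 0.0
```

```bash
python3 - <<'E'
from h import *
s=robot.get_state(); T=tool(s); print(s['clock'],s['eef_pos'],s['force'])
piv=np.array([547.6,-158.4]); y0=np.degrees(np.arctan2(T[1,1],T[0,1]))
for th in [-.12,0,.1,.2,.3,.4,.5,.6,.66]:
    ph=np.radians(-10.5-90)-.35+th; a=np.array([np.cos(ph),np.sin(ph)]); e=np.array([-a[1],a[0]])
    c=piv+100*a-29*e; d=np.r_[c,s['eef_pos'][2]]-s['eef_pos']
    print(th,c.round(1),(T[:3,:3].T@d).round(1),'wz',-round(((np.degrees(ph)+180)-y0),1))
E
```

```text
17.475 [ 451.26733367 -218.63892656   25.65747308] [0.21375392 1.02829159 1.33136029]
-0.12 [ 463.8 -220.2] [-11.6   5.    0. ] wz 6.8
0 [ 471.8 -229.8] [-23.3   0.9   0. ] wz -0.0
0.1 [ 479.3 -237. ] [-33.5  -1.5   0. ] wz -5.8
0.2 [ 487.5 -243.4] [-43.8  -2.9   0. ] wz -11.5
0.3 [ 496.3 -249. ] [-54.2  -3.2   0. ] wz -17.2
0.4 [ 505.6 -253.7] [-64.6  -2.5   0.1] wz -23.0
0.5 [ 515.3 -257.4] [-74.8  -0.8   0.1] wz -28.7
0.6 [ 525.3 -260.1] [-84.9   2.    0.1] wz -34.4
0.66 [ 531.5 -261.3] [-90.7   4.1   0.1] wz -37.8
```

First half of the push, following the arc.

Emit:
send_rows(increments=[{"dx":-0.012,"dy":0.001,"dz":0,"wx":0,"wy":0,"wz":0},{"dx":-0.02,"dy":0.001,"dz":0,"wx":0,"wy":0,"wz":0},{"dx":-0.0235,"dy":0.001,"dz":0,"wx":0,"wy":0,"wz":0},{"dx":-0.0285,"dy":0,"dz":0,"wx":0,"wy":0,"wz":-3},{"dx":-0.0335,"dy":-0.0015,"dz":0,"wx":0,"wy":0,"wz":-6},{"dx":-0.0385,"dy":-0.002,"dz":0,"wx":0,"wy":0,"wz":-8.5},{"dx":-0.044,"dy":-0.003,"dz":0,"wx":0,"wy":0,"wz":-11.5},{"dx":-0.044,"dy":-0.003,"dz":0,"wx":0,"wy":0,"wz":-11.5}])

```text
clock: 18.48
eef_pos: [486.9, -243.3, 25.5]
orientation: [-0.001, 0.166, 0.986, 0.0]
force: [-4.6, 4.3, 10.9]
opening: -0.1
grip_force: 1.7
```

```bash
cat > ang.py <<'E'
from h import *
s=robot.get_state(); T=tool(s); print(s['clock'],s['eef_pos'],s['force'],'yaw',np.degrees(np.arctan2(T[1,1],T[0,1])))
piv=np.array([547.6,-158.4]); a0=np.radians(-100.5)-.35
a,e=lambda t:np.array([np.cos(a0+t),np.sin(a0+t)]),0
for n in ('side','scene'):
    g=grab(n); P=cloud(g); im=cv2.cvtColor(g['img'],cv2.COLOR_RGB2HSV); H,S,V=[im[...,i] for i in range(3)]
    r=np.hypot(P[...,0]-piv[0],P[...,1]-piv[1])
    m=(S<45)&(V>110)&(r>25)&(r<75)&(P[...,2]>18)&(P[...,2]<31)&(P[...,1]<-165); q=P[m]
    o=(H>=4)&(H<15)&(S>190)&(V>120)&(r>60)&(r<140)&(P[...,2]>28)&(P[...,2]<75); w=P[o]
    for nm,x in (('bar',q),('block',w)):
        if len(x)>8:
            m0=np.median(x[:,:2],axis=0); print(n,nm,len(x),m0.round(),'theta',round(np.arctan2(*(m0-piv)[::-1])-a0,3))
    save(n+'_%d.png'%int(s['clock']*10),g['img'])
E
python3 ang.py; python3 - <<'E'
from h import *   # reference at rest
piv=np.array([547.6,-158.4]); a0=np.radians(-100.5)-.35
for n in ('side','scene'):
    g=dict(np.load(n+'0.npz')); P=cloud(g); im=cv2.cvtColor(g['img'],cv2.COLOR_RGB2HSV); H,S,V=[im[...,i] for i in range(3)]; r=np.hypot(P[...,0]-piv[0],P[...,1]-piv[1])
    m=(S<45)&(V>110)&(r>25)&(r<75)&(P[...,2]>18)&(P[...,2]<31)&(P[...,1]<-165); x=P[m]; m0=np.median(x[:,:2],axis=0); print('rest',n,len(x),round(np.arctan2(*(m0-piv)[::-1])-a0,3))
E
```

```text
18.475 [ 486.89303074 -243.31712045   25.51796141] [-4.6119562   4.34650291 10.88927774] yaw 70.92185177731994
side bar 95 [ 528. -203.] theta 0.125
side block 74 [ 517. -236.] theta 0.163
scene bar 159 [ 532. -205.] theta 0.209
scene block 51 [ 524. -251.] theta 0.287
rest side 102 -0.077
rest scene 154 0.015
```

θ≈0.2 as planned with a horizontal force of about 6 N, but the 11 N upward force is unexpected. Looking before going further.

```bash
python3 - <<'E'
from h import *
s=robot.get_state(); T=tool(s); print(s['clock'],s['eef_pos'],s['force'],s['torque'])
f=grab('wrist'); a=grab('side')['img'][110:230,350:510]; b=grab('scene')['img'][280:400,130:290]; w=f['img'][200:440,160:480]
P=cloud(f,T@f['mount']); Q=(np.concatenate([P,np.ones(P.shape[:2]+(1,))],-1)@np.linalg.inv(T).T)[...,:3]
im=f['img'].astype(int); m=(abs(Q[...,1])<18)&(f['z_map']>0)&(im.max(-1)-im.min(-1)<30)&(Q[...,2]>-40)&(Q[...,0]>5); print('tip z in tool',np.percentile(Q[m][:,2],[50,90,98]).round(1))
r=lambda x:cv2.resize(x,(400,300),interpolation=cv2.INTER_CUBIC)
save('c9.png',np.vstack([np.hstack([r(a),r(b)]),np.hstack([r(w),r(f['img'])])]))
E
```

```text
18.575 [ 486.70397333 -243.18634442   25.52873968] [-3.61647226  4.89892084  9.50216149] [0.55758231 0.42334713 0.01903741]
tip z in tool [-23.7  14.   19.2]
```

View pics/c9.png

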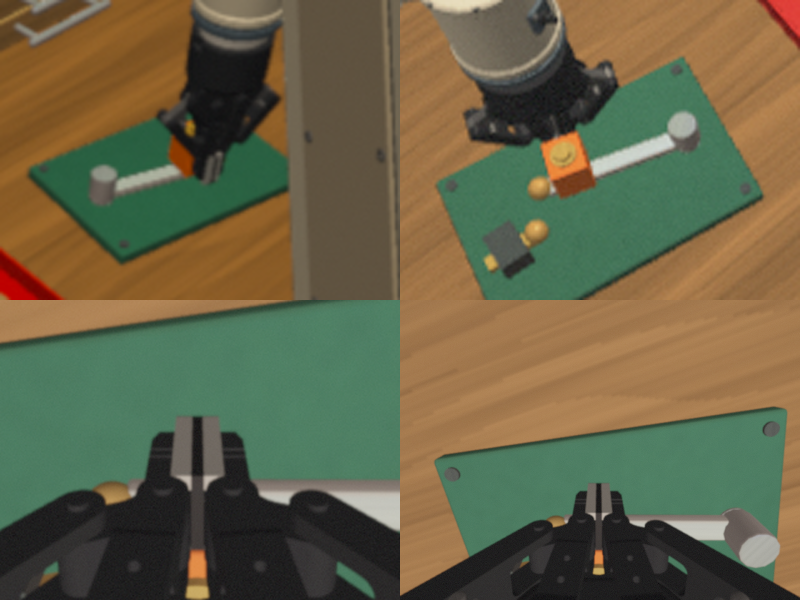

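The fingers are on the face, with tips clear of the plate. The z reading stopped about 1 mm short of the command, which fits the gripper resting on the roller or block top. I'll raise it 10 mm, so the pads still bear on the face at z 45–68, and check the vertical force.

Emit:
send_rows(increments=[{"dx":0,"dy":0,"dz":-0.004,"wx":0,"wy":0,"wz":0},{"dx":0,"dy":0,"dz":-0.01,"wx":0,"wy":0,"wz":0},{"dx":0,"dy":0,"dz":-0.01,"wx":0,"wy":0,"wz":0},{"dx":0,"dy":0,"dz":-0.01,"wx":0,"wy":0,"wz":0}])

```text
clock: 19.23
eef_pos: [485.3, -242.8, 34.6]
orientation: [-0.002, 0.166, 0.986, 0.001]
force: [-5.1, 2.0, 1.2]
opening: -0.1
grip_force: 2.8
```

```bash
python3 - <<'E'
from h import *
s=robot.get_state(); T=tool(s); print(s['clock'],s['eef_pos'],s['force'],s['torque'])
piv=np.array([547.6,-158.4]); y0=np.degrees(np.arctan2(T[1,1],T[0,1]))
for th in [.2,.3,.4,.5,.6,.64,.68]:
    ph=np.radians(-100.5)-.35+th; a=np.array([np.cos(ph),np.sin(ph)]); e=np.array([-a[1],a[0]])
    c=piv+100*a-29*e; d=np.r_[c,s['eef_pos'][2]]-s['eef_pos']
    print(th,c.round(1),(T[:3,:3].T@d).round(1),'wz',-round(((np.degrees(ph)+180)-y0),1))
E
```

```text
19.225 [ 485.25012195 -242.78639602   34.5588236 ] [-5.13172042  1.9624913   1.19203974] [ 0.30394856  0.72980013 -0.06750184]
0.2 [ 487.5 -243.4] [-2.3  0.1 -0. ] wz -0.0
0.3 [ 496.3 -249. ] [-12.4  -2.3  -0.1] wz -5.7
0.4 [ 505.6 -253.7] [-22.8  -3.6  -0.1] wz -11.5
0.5 [ 515.3 -257.4] [-33.2  -4.   -0.1] wz -17.2
0.6 [ 525.3 -260.1] [-43.5  -3.2  -0.2] wz -22.9
0.64 [ 529.4 -260.9] [-47.7  -2.7  -0.2] wz -25.2
0.68 [ 533.5 -261.6] [-51.8  -1.9  -0.2] wz -27.5
```

The vertical force is gone, and the reaction is now purely along the push. Continuing on the arc past the click, with a few mm extra for compliance.

Emit:
send_rows(increments=[{"dx":-0.006,"dy":-0.001,"dz":0,"wx":0,"wy":0,"wz":-3},{"dx":-0.011,"dy":-0.002,"dz":0,"wx":0,"wy":0,"wz":-6},{"dx":-0.016,"dy":-0.003,"dz":0,"wx":0,"wy":0,"wz":-9},{"dx":-0.022,"dy":-0.0035,"dz":0,"wx":0,"wy":0,"wz":-12},{"dx":-0.028,"dy":-0.004,"dz":0,"wx":0,"wy":0,"wz":-15},{"dx":-0.033,"dy":-0.004,"dz":0,"wx":0,"wy":0,"wz":-17.5},{"dx":-0.038,"dy":-0.0035,"dz":0,"wx":0,"wy":0,"wz":-20},{"dx":-0.043,"dy":-0.003,"dz":0,"wx":0,"wy":0,"wz":-22.5},{"dx":-0.048,"dy":-0.0025,"dz":0,"wx":0,"wy":0,"wz":-24.5},{"dx":-0.048,"dy":-0.0025,"dz":0,"wx":0,"wy":0,"wz":-24.5},{"dx":-0.048,"dy":-0.0025,"dz":0,"wx":0,"wy":0,"wz":-24.5}])

```text
clock: 20.6
eef_pos: [528.6, -261.1, 34.4]
orientation: [-0.003, -0.047, 0.999, 0.001]
force: [-10.0, -0.1, 5.3]
opening: 0.2
grip_force: 5.2
```

```bash
python3 ang.py; python3 - <<'E'
from h import *
s=robot.get_state(); T=tool(s); piv=np.array([547.6,-158.4])
# arm angle from pose of tool: signed offset 29 behind face plane through block axis
d=s['eef_pos'][:2]-piv; r=np.hypot(*d); al=np.arctan2(d[1],d[0])
# tool angle = phi - atan(29/x): use |d|
print('r',r,'theta est',al+np.arcsin(29/r)-(np.radians(-100.5)-.35), s['joints'].round(3))
E
```

```text
20.6 [ 528.62856024 -261.10568854   34.43834738] [-10.01227285  -0.13734583   5.2990709 ] yaw 95.41406090445972
side bar 81 [ 551. -209.] theta 0.591
side block 185 [ 555. -243.] theta 0.621
scene bar 160 [ 552. -208.] theta 0.618
scene block 56 [ 569. -271.] theta 0.724
r 104.43122424915818 theta est 0.6310893492539813 [-4.610e-01  5.450e-01  1.839e+00 -1.000e-03  7.640e-01 -2.125e+00]
```

θ≈0.63 from the tool pose and both cameras, and 10 N matches the spring at that angle. One last look at everything.

```bash
python3 - <<'E'
from h import *
a=grab('side')['img']; b=grab('scene')['img']
r=lambda x:cv2.resize(x,(400,300),interpolation=cv2.INTER_CUBIC)
save('final.png',np.vstack([np.hstack([r(a[200:350,180:380]),r(b[240:420,130:370])]),np.hstack([r(a),r(b)])]))
s=robot.get_state(); print(s['clock'],s['eef_pos'],s['force'])
E
```

```text
20.8 [ 528.55306356 -261.09285571   34.42451019] [-9.45619037  0.38364139  4.96208976]
```

View pics/final.png

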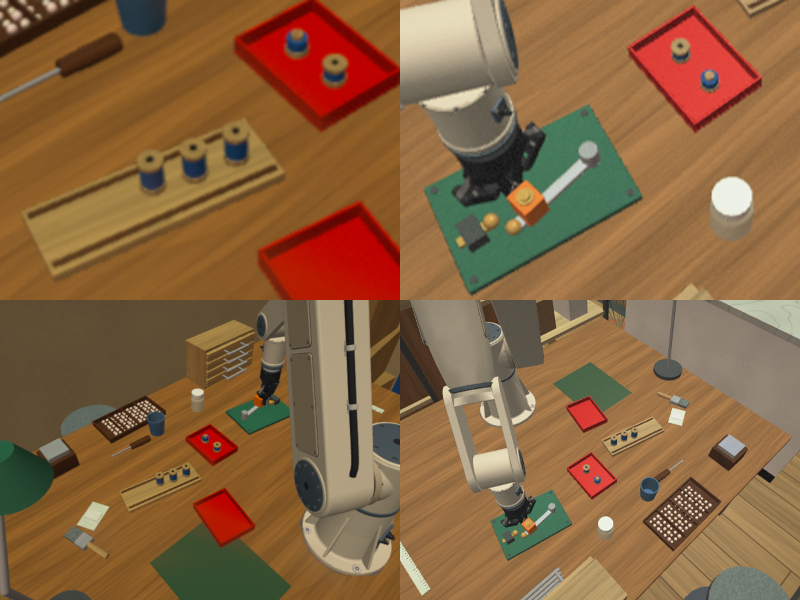

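The final picture shows both rejects upright in the right-hand tray (side crop (297,40) and (335,70)) and the three sound bobbins standing at (150,170), (193,158) and (235,142). The tooth at (513,226) is past the pawl nose at (490,220), and the other things on the bench look undisturbed. Handing in.

```bash
python3 -c "
from workcell import order
print(order.close_job())"
```

```text
the job is handed in; nothing more can be done
None
```

I put the short and the broken bobbin upright in the right-hand red tray, left the three sound ones standing, and handed in at about 21 s with the tensioner arm held at about 0.63 rad, past the click; the verdict was not shown.

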